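# Hold the glue bottle nozzle-down over the bowl

## Task

Glue has settled at the bottom of the bottle: draw the white glue bottle straight out of its wooden rest, and only then tip it nozzle-down, about 40 degrees below level, over the teal bowl so that the glue runs to the nozzle. The program finishes while still holding the bottle like that, steady, with the tip of the nozzle over the middle of the bowl and about 10 cm above its rim, the bottle touching nothing but the gripper. Leave the bowl, the tape roll, the clay angel and the green paint jar where they stand.

Things in the scene. Friction and masses are not known exactly. Their poses are not given: they have to be found in the camera images.
- glue_center (a point): Half-way along the axis of the white glue bottle with orange nozzle cap: 140 mm long, round body 52 mm across, loose, about 0.14 kg. z axis runs from base to nozzle; base 70 mm behind this point, tip 70 mm ahead. It starts lying in the rest, nozzle 15 degrees above level and roughly towards the robot. Grip the body here, across it from above; fingers have free room on both sides.
- glue_tip (a point): Tip of the orange nozzle, on the bottle's axis; z axis points out of the nozzle.
- rest: Wooden bottle rest, 126 x 76 x 95 mm, fixed. Origin: middle of its foot, on the table; its -x axis is the way its mouth faces.
- rest_mouth (a point): Centre of the mouth of the rest's sleeve: 56 mm square inside, 36 mm deep, mouth tilted 15 degrees up, roof and sides about 8 mm thick. Only the last 36 mm of the bottle sit in it, so the bottle comes out along its own axis, 34 mm ahead of the mouth to the bottle's centre. A tongue 28 mm wide runs on under the bottle for 42 mm. Axes as the rest's.
- bowl_rim (a point): Centre of the rim of the teal bowl (open round bowl, 104 mm across, 50 mm high, light and loose); 50 mm above the table, z up. Some 7 to 10 cm beyond it, as seen from the robot, stands the wall of a fixed box, 160 mm high: the gripper and the base of the tipped bottle must stay above it.
- bowl: The teal bowl; origin at the centre of its underside, on the table.
- tape: Roll of masking tape lying flat, 98 mm across, 24 mm high; origin at the centre of its underside. To be left alone.
- angel: Small brown clay angel, 64 x 112 x 103 mm, standing; origin at the centre of its underside. To be left alone.
- jar: Light green paint jar with a pale lid, 53 mm across, 111 mm high; origin at the centre of its underside. To be left alone.
Mind the look-alikes: they are no part of the job. Leave any orange look-alike of the bowl alone.

How it is judged (in metres and radians):
On the way:
1. the bottle is drawn straight out, clear of the rest's sleeve, not yet tipped nozzle-down (x of glue_center in the frame of rest below -0.06 m and angle between glue_center's own z axis and vertical below 1.75 rad), for 0.1 s.
At the end, for the whole second after the job is handed in: Bottle still in the gripper and still, nozzle 23 to 65 degrees below level, its tip within 35 mm of the bowl's centre line and 30 to 170 mm above the rim, touching neither bowl nor rest; bowl, tape, angel and jar within 30 mm of their starts, bowl upright (angle between glue_center's own z axis and vertical between 1.97 and 2.71 rad and horizontal distance between glue_tip and bowl_rim below 0.035 m and height (world z) of glue_tip between 0.08 and 0.22 m and contact force between glue and the fingers above 1 N and contact force between glue and bowl below 0.3 N and contact force between glue and rest below 0.3 N and linear speed of glue below 0.03 m/s and distance of each of bowl, tape, angel, jar from where it was at the start of the episode below 0.03 m and angle between bowl's own z axis and vertical below 0.1 rad); the arm keeps its last pose, push and grip.
It fails at once if the tape roll is pushed away or knocked over (distance of tape from where it was at the start of the episode above 0.03 m or angle between tape's own z axis and vertical above 0.3 rad).
It fails at once if the clay angel is pushed away or knocked over (distance of angel from where it was at the start of the episode above 0.03 m or angle between angel's own z axis and vertical above 0.3 rad).
It fails at once if the paint jar is pushed away or knocked over (distance of jar from where it was at the start of the episode above 0.03 m or angle between jar's own z axis and vertical above 0.3 rad).
It fails at once if the bowl is pushed away or knocked over (distance of bowl from where it was at the start of the episode above 0.03 m or angle between bowl's own z axis and vertical above 0.3 rad).
It also fails if it takes over 42 s, if anything falls off the work surface, if the arm or the gripper's body presses on something with over 40 N, if the wrist force passes 120 N, or if a joint passes its speed limit or range.

## Robot

A 6-joint arm with a two-finger parallel gripper is mounted at the origin on a cart in front of the work surface, level with it; the furniture and walls round the work are solid. World frame = base frame: x ahead of the robot, y to its left, z up, the work surface at z = 0. Lengths are in m, angles in degrees, forces in N, time in s.
With the tool pointing down it reaches from about 0.3 to 0.75 m from the base axis. Payload 8.5 kg.
Tool frame: the origin (TCP) lies midway between the tips of the shut fingers; the grasp point (between the pads) lies env.tcp_to_grasp behind it (env.tcp_to_grasp is the distance from the TCP to the grasp point, in m); z points along the fingers, y is the line along which they close (so a half turn about z gives the same grasp; the last joint's range is limited). The gripper opens to 85 mm and grips with 20 to 120 N. Pads are 22 mm wide; open, the fingers measure 114 mm over their backs; the gripper's body (76 mm by 85 mm) begins 54 mm behind the grasp point. The pads swing forward as they close: fully open they stand 13 mm farther back than shut.
Start: joints at [58.539, 21.807, 74.336, -0, 83.858, -12.336], TCP at [0.18, 0.52, 0.231] pointing down, gripper open.
Joint ranges: [-178.18, 178.18], [-50.72, 133.34], [12.68, 142.11], [-81.47, 261.47], [9.98, 163.14], [-165.26, 165.26]. Speed limits (degrees/s): [136.94, 136.94, 180, 180, 180, 180].

## Interface

Orientations are given as a 3x3 rotation matrix whose columns are the frame's x, y, z axes.
In Python, from rig import observe, optics, job, env gives the robot as it stands. The module is installed in compiled form; this text tells all that it offers.
- The arm moves only by the shell command python3 -m jog 'ROWS' [FORCE]. ROWS is JSON, a list of rows, each a list of 7 numbers: the turn, a rotation vector about the tool's x, y, z in rad, then the shift along the tool's x, y, z in m, then the opening in per cent of the stroke, from 0 (shut) to 100 (fully open). A call has 1 to 10 rows; each row shifts and turns the commanded pose from where the row before left it, along the tool's axes as they then stand; what a row does not reach is not made up. A row lasts 1/8 s, in which the tool goes at most 62.5 mm and 10.7 degrees, less where a joint would pass 70% of its speed; a pose out of reach is approached as far as the arm can. A call is refused whole if a number of a shift passes 0.0625 or a number of a turn 0.188, either way. A call with a gripper value outside its range is refused whole. The fingers move at their own pace and stop on an object; FORCE is the grip in N (left out, the last holds). Time passes only in rows, so rows that do not move let the fingers close. It gives the time, the measured TCP pose, the force, the opening and the grip force at its end, in the units of the state.
- observe(): the state, without advancing time (a new reading comes with each control period).
- optics.get_image(name): name is "scene" or "top"; returns a dict with "pixels" (480x640x3 uint8, red, green, blue), "mtx" (3x3 intrinsics, pixels), "rvec" (rotation vector, rad) and "tvec" (3), from world to camera coordinates, as OpenCV has them. Camera axes: x right, y down, z forward; pixel columns grow to the right and rows downward; lengths in m; the calibration is good to about 2 mm. A picture is of the moment at which its call begins. There is no depth.
- job.close_job(): hands the job in; it is judged then, once.
The state is a dict: "time_s": time; "q": joint angles; "qvel": joint speeds; "joint_efforts": joint torques, N m; "position": TCP position; "tool_rot": TCP orientation; "ft_force": force on the tool from outside, world axes, zero at the start; "wrist_torque": the same for the moment, N m; "grip_width": finger opening in m; "gripper_force": force on a finger pad.
Only numpy, scipy, OpenCV 4.12 (cv2) and the standard library are available. Lean on these libraries where they do the work, as an engineer would, in place of code of your own. Each camera call takes 0.05 s, during which the arm holds its last target. There are 200 camera calls.

## Working session

There is one attempt and no reset: what is moved stays moved. The work goes in short steps, Python scripts to look and compute and a shell command to move; the robot and the scene stay as the last step left them, time stands still between calls to the robot, and variables do not carry over. Pictures are saved under pics/ and viewed, at most 10 in all, crops included, and the job is handed in when it is done.

```bash
mkdir -p pics
cat > h.py <<'E'
import numpy as np, cv2
from rig import observe, optics, job, env
def cam(n):
    d=optics.get_image(n); R=cv2.Rodrigues(np.array(d["rvec"],float))[0]; t=np.array(d["tvec"],float).ravel()
    return d["pixels"],np.array(d["mtx"]),R,t
def ray(c,uv):
    _,K,R,t=c; d=R.T@np.linalg.inv(K)@np.array([uv[0],uv[1],1.]); return -R.T@t,d/np.linalg.norm(d)
def onz(c,uv,z):
    o,d=ray(c,uv); return o+d*(z-o[2])/d[2]
def tri(c1,u1,c2,u2):
    o1,d1=ray(c1,u1);o2,d2=ray(c2,u2)
    s=np.linalg.lstsq(np.c_[d1,-d2],o2-o1,rcond=None)[0]; a=o1+s[0]*d1;b=o2+s[1]*d2
    return (a+b)/2,np.linalg.norm(a-b)
def proj(c,p):
    _,K,R,t=c; q=K@(R@np.array(p)+t); return q[:2]/q[2]
E
python3 - <<'E'
from h import *
for n in("scene","top"):
    c=cam(n); cv2.imwrite(f"pics/{n}0.png",c[0][:,:,::-1]); print(n,-c[2].T@c[3],c[2][2])
print(observe(),env.tcp_to_grasp)
E
```

```text
scene [-0.24176272 -0.52764881  0.94918551] [ 0.59732516  0.44172388 -0.66938977]
top [0.39815643 0.03761691 1.13264123] [ 1.10088275e-01 -4.96605187e-04 -9.93921690e-01]
{'time_s': 0.1, 'q': array([ 5.85405279e+01,  2.18358220e+01,  7.43782185e+01,  1.21359509e-03,
        8.38587440e+01, -1.23358383e+01]), 'qvel': array([-0.06824292, -0.10854267, -0.1424667 , -0.1779224 ,  0.15399936,
        0.01630026]), 'joint_efforts': array([ 4.85161057e-03, -4.49214864e+01, -2.31657851e+01, -8.73275962e-05,
        3.62209365e-03,  4.31638648e-05]), 'position': array([0.1800434 , 0.51942248, 0.23079869]), 'tool_rot': array([[-9.44813012e-01,  3.27609384e-01, -6.80943233e-04],
       [ 3.27609961e-01,  9.44812448e-01, -1.07261241e-03],
       [ 2.91965754e-04, -1.23650195e-03, -9.99999193e-01]]), 'ft_force': array([0.15087752, 0.22343975, 0.96965108]), 'wrist_torque': array([-0.02713089,  0.003973  ,  0.02768219]), 'gripper_force': 0.0, 'grip_width': 0.08544367029872496} 0.0187
```

View pics/scene0.png

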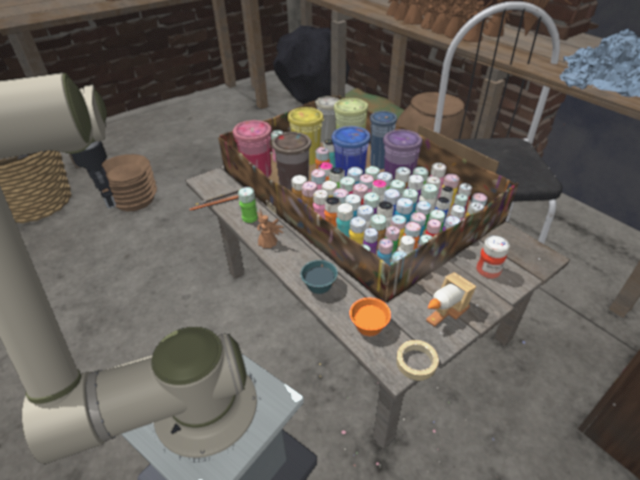

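View pics/top0.png

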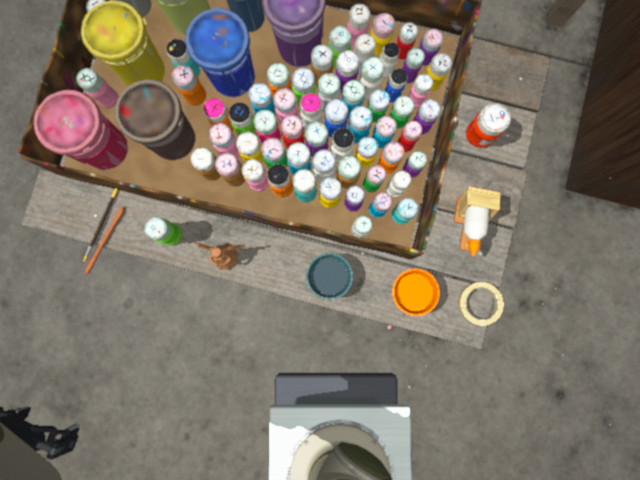

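The views show the bottle in its rest at top (475,225) / scene (447,300), the teal bowl at top (330,276) / scene (319,276), and the tape at top (482,304). The box wall runs behind the bowl.

Run:
```python
from h import *
T=cam("top");S=cam("scene")
a=cv2.resize(T[0][175:265,440:520],None,fx=5,fy=5,interpolation=2)
b=cv2.resize(S[0][255:345,410:490],None,fx=5,fy=5,interpolation=2)
cv2.imwrite("pics/crop.png",np.hstack([a,b])[:,:,::-1])
def m(c,box,lo,hi,name):
    x0,y0,x1,y1=box; h=cv2.cvtColor(c[0],cv2.COLOR_RGB2HSV); k=np.zeros(h.shape[:2],np.uint8)
    k[y0:y1,x0:x1]=cv2.inRange(h,lo,hi)[y0:y1,x0:x1]
    cs=max(cv2.findContours(k,0,2)[0],key=cv2.contourArea); e=cv2.minAreaRect(cs); print(name,np.round(e[0],1),np.round(e[1],1),round(e[2]),cv2.contourArea(cs), 'minEnc',cv2.minEnclosingCircle(cs)); return cs,e
# bowl
ct,et=m(T,(290,240,370,315),(75,60,20),(115,255,200),"bowlT")
cs,es=m(S,(290,250,350,305),(75,60,20),(115,255,200),"bowlS")
print("bowl rim top z.05",onz(T,cv2.minEnclosingCircle(ct)[0],.05)); 
for p in [ct[ct[:,:,0].argmin()],ct[ct[:,:,0].argmax()],ct[ct[:,:,1].argmin()],ct[ct[:,:,1].argmax()]]: print(onz(T,p[0],.05))
for p in [cs[cs[:,:,0].argmin()],cs[cs[:,:,0].argmax()],cs[cs[:,:,1].argmin()]]: print('S',p[0],onz(S,p[0],.05))
# nozzle
for c,box,n in((T,(462,228,490,262),"nozT"),(S,(424,290,450,328),"nozS")):
    k,e=m(c,box,(5,150,120),(16,255,255),n); print(k[:,0].tolist())
    w,e=m(c,(460,195,492,245) if n=="nozT" else (430,275,470,325),(0,0,150),(180,60,255),"white"+n)
```

```text
bowlT [329.5 276. ] [44. 45.] 90 1542.5 minEnc ((329.3024597167969, 275.90740966796875), 22.77764320373535)
bowlS [318.8 269.5] [16.9 34.2] 86 159.0 minEnc ((319.0, 273.0), 17.117341995239258)
bowl rim top z.05 [0.44424844 0.02330029 0.05      ]
[0.45300489 0.07312333 0.05      ]
[ 0.44177587 -0.02736362  0.05      ]
[0.49334922 0.03509336 0.05      ]
[0.39523706 0.02852133 0.05      ]
S [302 271] [0.42030752 0.06580041 0.05      ]
S [336 274] [ 0.4676074  -0.01721405  0.05      ]
S [319 261] [0.48030265 0.0522861  0.05      ]
nozT [468.9 245.3] [21.2 16.7] 22 103.0 minEnc ((468.2241516113281, 244.63792419433594), 12.325078964233398)
[[462, 234], [462, 248], [463, 248], [464, 249], [468, 249], [471, 252], [471, 254], [473, 256], [475, 254], [475, 253], [476, 252], [476, 251], [479, 248], [479, 247], [480, 246], [480, 241], [479, 241], [478, 240], [477, 240], [479, 242], [479, 246], [478, 247], [478, 248], [477, 249], [477, 250], [476, 251], [476, 252], [475, 253], [475, 254], [474, 255], [473, 255], [471, 253], [471, 251], [470, 250], [470, 248], [469, 247], [469, 241], [470, 240], [471, 240], [469, 240], [463, 234]]
whitenozT [475.8 222. ] [23.8 33.1] 6 672.0 minEnc ((476.6877136230469, 221.9053192138672), 17.83656883239746)
nozS [434. 303.] [ 8. 10.] 90 61.5 minEnc ((433.71429443359375, 304.28570556640625), 5.439927577972412)
[[434, 299], [433, 300], [432, 300], [430, 302], [430, 303], [429, 304], [429, 307], [437, 307], [439, 305], [439, 303], [438, 302], [438, 301], [437, 300], [436, 300], [435, 299]]
whitenozS [444.5 290.4] [36.1 25.1] 41 473.0 minEnc ((446.5639953613281, 288.05999755859375), 18.12240219116211)
```

View pics/crop.png

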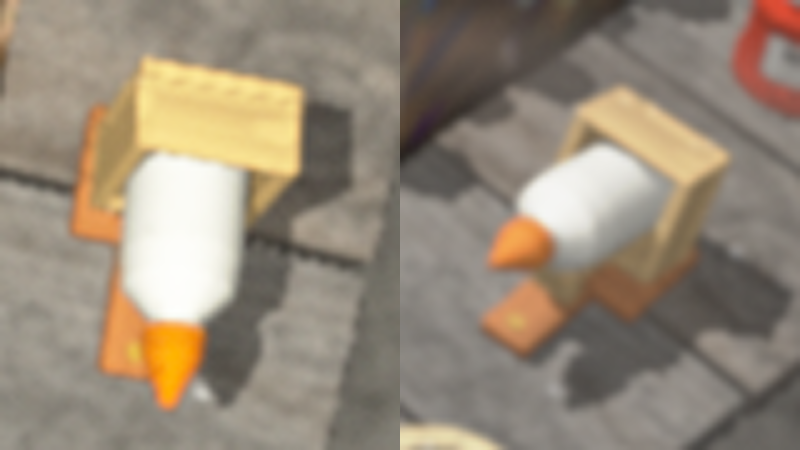

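The crop shows the nozzle tip at top (473.4,256) / scene (428,308), and the front roof edge of the sleeve at top (467.4,205)–(499.6,209.6).

Run:
```python
from h import *
T=cam("top");S=cam("scene")
t=lambda u,v:(440+u/5-.4,175+v/5-.4); s=lambda u,v:(410+(u-400)/5-.4,255+v/5-.4)
tip,e=tri(T,t(167,407),S,s(488,267)); print("tip",tip,e)
pts={"roofFL":((137,150),(580,103)),"roofFR":((298,173),(683,185)),"roofBL":((145,58),(618,85)),"roofBR":((303,90),(730,160))}
P={}
for k,(a,b) in pts.items(): P[k],e=tri(T,t(*a),S,s(*b)); print(k,P[k],e)
f=P["roofFL"]-P["roofFR"]; b=P["roofBL"]-P["roofBR"]; 
for d in(f,b): print("len",np.linalg.norm(d),"mouth yaw of lateral",np.degrees(np.arctan2(d[1],d[0])))
# bottle axis plane from top: axis points, intersect with plane through tip, 15deg: intersect rays w/ predicted heights
for L,uv in((52,None),):pass
for uv,l in(((181,290),.047),((186,190),.10)):
    z=tip[2]-l*np.sin(np.radians(15)); p=onz(T,t(*uv),z); d=tip-p; print(uv,p,"yaw axis",np.degrees(np.arctan2(d[1],d[0])),np.linalg.norm(d))
lat=np.degrees(np.arctan2(f[1],f[0]))
for yaw in (lat+90, lat+94,lat+86):
    y=np.radians(yaw);a=np.array([np.cos(y)*np.cos(np.radians(15)),np.sin(y)*np.cos(np.radians(15)),np.sin(np.radians(15))]); c=tip-.07*a
    print(yaw,"centre",c,"reproj centre crop",(proj(T,c)-[439.6,174.6])*5,(proj(S,c)-[409.6,254.6])*5+[400,0])
```

```text
tip [ 0.48472465 -0.2875913   0.08172593] 0.004011963535937876
roofFL [ 0.59733987 -0.27632922  0.09730118] 0.0023844148683545277
roofFR [ 0.58593332 -0.34488672  0.09053349] 0.005493702172458003
roofBL [ 0.64003795 -0.28379709  0.08135413] 0.002939748231848589
roofBR [ 0.62609609 -0.35394632  0.07959417] 0.002554501839668149
len 0.06982866372038764 mouth yaw of lateral 80.55369366030644
len 0.07154290722572515 mouth yaw of lateral 78.75918101204769
(181, 290) [ 0.5389532  -0.30107856  0.06956143] yaw axis 166.03326317236522 0.05718930431818728
(186, 190) [ 0.58622132 -0.30931483  0.05584403] yaw axis 167.91914261416795 0.1069736320544021
170.55369366030644 centre [ 0.55142259 -0.29868846  0.0636086 ] reproj centre crop [170.459593   264.03310104] [566.5887751  218.74560838]
174.55369366030644 centre [ 0.55203422 -0.29400881  0.0636086 ] reproj centre crop [159.91962678 262.68194359] [558.89421104 213.9401544 ]
166.55369366030644 centre [ 0.55048602 -0.30331404  0.0636086 ] reproj centre crop [180.90543993 266.10629482] [573.93870658 223.90729279]
```

```bash
cat >> h.py <<'E'
from scipy.spatial.transform import Rotation as Ro
def pose(yaw,elev):
    y,e=np.radians([yaw,elev]); h=np.array([np.cos(y),np.sin(y),0]); u=np.array([0,0,1.])
    x=h*np.cos(e)+u*np.sin(e); z=h*np.sin(e)-u*np.cos(e); return np.c_[x,np.cross(z,x),z]
def need(R,p,s=None):
    s=s or observe(); A=np.array(s["tool_rot"]); P=np.array(s["position"])
    np.set_printoptions(precision=4,suppress=True)
    print("pos",P,"turn",Ro.from_matrix(A.T@R).as_rotvec(),"shift(before turn)",A.T@(p-P),"shift(after turn)",R.T@(p-P))
C=np.array([.5508,-.302,.064]); YAW=168.5
E
python3 - <<'E'
from h import *
R=pose(YAW,15); g=C+R[:,2]*.0225; print(g,g-R[:,2]*.11); need(R,g-R[:,2]*.11); print(R)
E
```

```text
[ 0.54509348 -0.300839    0.04226667] [ 0.57299203 -0.30651502  0.14851851]
pos [0.1801 0.5196 0.2311] turn [ 0.017   0.2613 -0.1323] shift(before turn) [-0.6418 -0.6518  0.0828] shift(after turn) [-0.5523 -0.7312 -0.0625]
[[-0.9465  0.1994 -0.2536]
 [ 0.1926  0.9799  0.0516]
 [ 0.2588 -0.     -0.9659]]
```

```bash
python3 -m jog '[[0,0,0,-0.031,-0.045,-0.003,100],[0,0,0,-0.031,-0.045,-0.003,100],[0,0,0,-0.031,-0.045,-0.003,100],[0,0,0,-0.031,-0.045,-0.003,100],[0,0,0,-0.031,-0.045,-0.003,100],[0,0,0,-0.031,-0.045,-0.003,100],[0,0,0,-0.031,-0.045,-0.003,100],[0,0,0,-0.031,-0.045,-0.003,100],[0,0,0,-0.031,-0.045,-0.003,100],[0,0,0,-0.031,-0.045,-0.003,100]]' 60
python3 -m jog '[[0,0,0,-0.031,-0.045,0,100],[0,0,0,-0.031,-0.045,0,100],[0,0,0,-0.031,-0.045,0,100],[0,0,0,-0.031,-0.045,0,100],[0,0,0,-0.031,-0.045,0,100],[0,0,0,0,0,0,100]]'
python3 - <<'E'
from h import *
R=pose(YAW,15); g=C+R[:,2]*.0225; need(R,g-R[:,2]*.11)
E
```

```text
time_s: 1.55
position: [0.3257, -0.009, 0.2617]
tool_rot: [[-0.945, 0.328, 0.001], [0.328, 0.945, -0.0], [-0.001, 0.0, -1.0]]
ft_force: [1.1, 1.0, -0.3]
grip_width: 0.0851
gripper_force: 0.0
time_s: 2.3
position: [0.3986, -0.2733, 0.2604]
tool_rot: [[-0.944, 0.331, -0.001], [0.331, 0.944, 0.001], [0.001, 0.0, -1.0]]
ft_force: [0.9, 0.8, -0.1]
grip_width: 0.0853
gripper_force: 0.0
pos [ 0.3986 -0.2733  0.2604] turn [ 0.0181  0.2605 -0.1353] shift(before turn) [-0.1756  0.0263  0.1117] shift(after turn) [-0.2004  0.0023  0.0621]
```

Shift first (before the turn, staying high in z), then turn in place.

```bash
python3 -m jog '[[0,0,0,-0.044,0.0065,0.008,100],[0,0,0,-0.044,0.0065,0.008,100],[0,0,0,-0.044,0.0065,0.008,100],[0,0,0,-0.044,0.0065,0.008,100],[0.006,0.087,-0.045,0,0,0,100],[0.006,0.087,-0.045,0,0,0,100],[0.006,0.087,-0.045,0,0,0,100],[0,0,0,0,0,0,100]]'
python3 - <<'E'
from h import *
R=pose(YAW,15); g=C+R[:,2]*.0225; need(R,g)
E
```

```text
time_s: 3.3
position: [0.5738, -0.3027, 0.2284]
tool_rot: [[-0.947, 0.196, -0.254], [0.189, 0.981, 0.051], [0.259, 0.0, -0.966]]
ft_force: [-0.1, -0.2, 0.0]
grip_width: 0.0856
gripper_force: 0.0
pos [ 0.5738 -0.3027  0.2284] turn [-0.0006 -0.0003  0.0036] shift(before turn) [-0.0207 -0.0038  0.1871] shift(after turn) [-0.0207 -0.0039  0.1871]
```

```bash
python3 -m jog '[[0,0,0.0036,-0.0207,-0.004,0.04,100],[0,0,0,0,0,0.04,100],[0,0,0,0,0,0.04,100],[0,0,0,0,0,0,100],[0,0,0,0,0,0,100]]'
python3 - <<'E'
from h import *
T=cam("top");S=cam("scene")
a=cv2.resize(T[0][165:265,430:530],None,fx=4,fy=4,interpolation=2)
b=cv2.resize(S[0][235:335,400:500],None,fx=4,fy=4,interpolation=2)
cv2.imwrite("pics/pre.png",np.hstack([a,b])[:,:,::-1])
R=pose(YAW,15); g=C+R[:,2]*.0225; need(R,g)
E
```

```text
time_s: 3.92
position: [0.5624, -0.3057, 0.1103]
tool_rot: [[-0.947, 0.201, -0.25], [0.195, 0.98, 0.049], [0.255, -0.003, -0.967]]
ft_force: [0.5, 0.3, 0.3]
grip_width: 0.0854
gripper_force: 0.0
pos [ 0.5625 -0.3058  0.1102] turn [-0.0026  0.0044 -0.0016] shift(before turn) [0.0002 0.0016 0.0703] shift(after turn) [-0.0001  0.0014  0.0703]
```

View pics/pre.png

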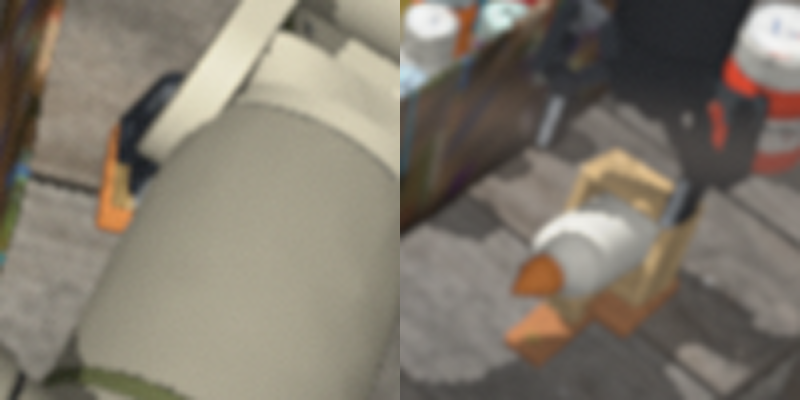

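The fingers straddle the bottle just ahead of the sleeve roof, so I descend and close.

```bash
python3 -m jog '[[0,0.004,0,0,0.0015,0.02,100],[0,0,0,0,0,0.02,100],[0,0,0,0,0,0.015,100],[0,0,0,0,0,0.015,100],[0,0,0,0,0,0,100]]'
```

```text
time_s: 4.65
position: [0.5436, -0.3001, 0.0398]
tool_rot: [[-0.945, 0.2, -0.258], [0.193, 0.98, 0.052], [0.264, -0.0, -0.965]]
ft_force: [-0.0, -0.6, 0.6]
grip_width: 0.0855
gripper_force: 0.0
```

```bash
python3 -m jog '[[0,0,0,0,0,0,40],[0,0,0,0,0,0,20],[0,0,0,0,0,0,20],[0,0,0,0,0,0,20],[0,0,0,0,0,0,20],[0,0,0,0,0,0,20]]' 60
```

```text
time_s: 5.4
position: [0.5445, -0.3006, 0.0414]
tool_rot: [[-0.946, 0.2, -0.256], [0.194, 0.98, 0.05], [0.261, -0.002, -0.965]]
ft_force: [1.3, -0.7, 5.6]
grip_width: 0.0484
gripper_force: 62.3
```

```bash
python3 -m jog '[[0,0,0,0.005,0,-0.0005,20],[0,0,0,0.01,0,-0.0005,20],[0,0,0,0,0,0,20]]'
```

```text
time_s: 5.78
position: [0.5289, -0.2972, 0.0457]
tool_rot: [[-0.945, 0.2, -0.259], [0.194, 0.98, 0.052], [0.264, -0.001, -0.965]]
ft_force: [-1.1, -0.5, 2.2]
grip_width: 0.048
gripper_force: 62.1
```

```bash
python3 -m jog '[[0,0,0,0.012,0,0,20],[0,0,0,0.015,0,0,20],[0,0,0,0.015,0,0,20],[0,0,0,0.015,0,0,20],[0,0,0,0,0,0,20]]'
python3 - <<'E'
from h import *
T=cam("top");S=cam("scene")
a=cv2.resize(T[0][165:265,430:530],None,fx=4,fy=4,interpolation=2)
b=cv2.resize(S[0][235:335,390:490],None,fx=4,fy=4,interpolation=2)
cv2.imwrite("pics/out.png",np.hstack([a,b])[:,:,::-1])
E
```

```text
time_s: 6.4
position: [0.475, -0.286, 0.0604]
tool_rot: [[-0.945, 0.201, -0.258], [0.194, 0.98, 0.052], [0.264, -0.001, -0.965]]
ft_force: [0.0, -0.3, -1.2]
grip_width: 0.0485
gripper_force: 62.0
```

View pics/out.png

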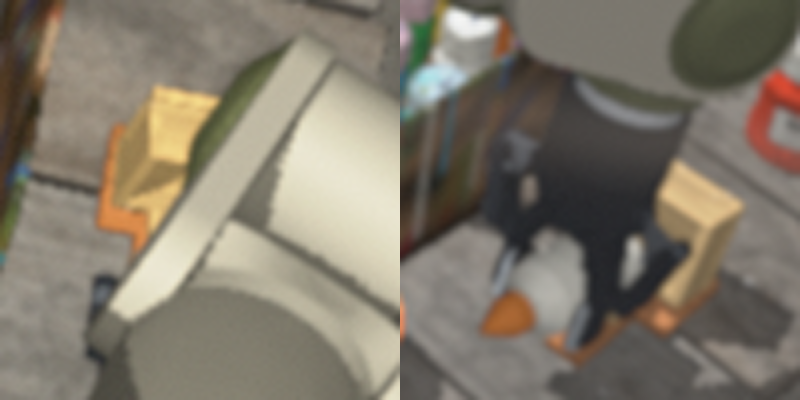

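The bottle comes out with the gripper, level as before. I draw it 40 mm further, then lift.

```bash
python3 -m jog '[[0,0,0,0.02,0,0,20],[0,0,0,0.02,0,0,20],[0,0,0,0.01,0,-0.02,20],[0,0,0,0.01,0,-0.03,20],[0,0,0,0,0,-0.04,20],[0,0,0,0,0,-0.04,20],[0,0,0,0,0,-0.04,20],[0,0,0,0,0,0,20]]'
python3 - <<'E'
from h import *
T=cam("top")
# final target: tip over the bowl
B=np.array([.4445,.0233,.15])
for yaw in(170,180,185):
    R=pose(yaw,-40); c=B-R[:,0]*.07; g=c+R[:,2]*.0225; print(yaw,g); need(R,g)
E
```

```text
time_s: 7.5
position: [0.4645, -0.2841, 0.2421]
tool_rot: [[-0.947, 0.2, -0.253], [0.194, 0.98, 0.048], [0.258, -0.004, -0.966]]
ft_force: [-0.4, 0.4, -1.9]
grip_width: 0.0483
gripper_force: 62.4
170 [0.51155146 0.01147702 0.17775913]
pos [ 0.4636 -0.2836  0.2401] turn [-0.0076 -0.9626 -0.0265] shift(before turn) [-0.0047  0.2988  0.0628] shift(after turn) [0.0431 0.2989 0.0452]
180 [0.5126 0.0233 0.1778]
pos [ 0.4636 -0.2836  0.2401] turn [-0.0466 -0.9594 -0.2037] shift(before turn) [-0.0034  0.3106  0.0632] shift(after turn) [0.0025 0.3069 0.0793]
185 [0.5123 0.0292 0.1778]
pos [ 0.4636 -0.2836  0.2401] turn [-0.0661 -0.9559 -0.2923] shift(before turn) [-0.002   0.3164  0.0635] shift(after turn) [-0.018   0.3074  0.0965]
```

```bash
python3 -m jog '[[0,0,0,0.01,0,-0.03,20],[0,0,0,0.0165,0.035,-0.005,20],[0,0,0,0.0165,0.042,-0.004,20],[0,0,0,0.0165,0.042,-0.004,20],[0,0,0,0.0165,0.042,-0.004,20],[0,0,0,0.0165,0.042,-0.004,20],[0,0,0,0.0165,0.042,-0.004,20],[0,0,0,0,0.042,0,20],[0,0,0,0,0,0,20]]'
python3 - <<'E'
from h import *
B=np.array([.4445,.0233,.165])
R=pose(172,-40); c=B-R[:,0]*.07; g=c+R[:,2]*.0225; print(g); need(R,g)
E
```

```text
time_s: 8.68
position: [0.4312, 0.0178, 0.3201]
tool_rot: [[-0.945, 0.197, -0.26], [0.19, 0.98, 0.051], [0.265, -0.001, -0.964]]
ft_force: [0.2, 0.3, -1.6]
grip_width: 0.0488
gripper_force: 62.7
[0.51192323 0.01382428 0.19275913]
pos [0.4312 0.0178 0.3201] turn [-0.0138 -0.9662 -0.0592] shift(before turn) [-0.1108  0.012   0.1016] shift(after turn) [0.0202 0.0072 0.1493]
```

```bash
python3 -m jog '[[-0.002,-0.12,-0.0085,0,0,0,20],[-0.002,-0.138,-0.0085,0,0,0,20],[-0.002,-0.138,-0.0085,0,0,0,20],[-0.002,-0.138,-0.0085,0,0,0,20],[-0.002,-0.138,-0.0085,0,0,0,20],[-0.002,-0.138,-0.0085,0,0,0,20],[-0.002,-0.138,-0.0085,0,0,0,20],[0,0,0,0,0,0,20],[0,0,0,0,0,0,20]]'
python3 - <<'E'
from h import *
B=np.array([.4445,.0233,.165])
R=pose(172,-40); c=B-R[:,0]*.07; g=c+R[:,2]*.0225; need(R,g)
S=cam("scene");T=cam("top")
b=cv2.resize(S[0][160:310,240:390],None,fx=3,fy=3,interpolation=2)
a=cv2.resize(T[0][170:320,250:400],None,fx=3,fy=3,interpolation=2)
cv2.imwrite("pics/tip.png",np.hstack([a,b])[:,:,::-1])
E
```

```text
time_s: 9.8
position: [0.432, 0.0154, 0.3213]
tool_rot: [[-0.769, 0.143, 0.622], [0.111, 0.99, -0.09], [-0.629, 0.0, -0.777]]
ft_force: [0.7, -0.3, -1.4]
grip_width: 0.0483
gripper_force: 62.7
pos [0.432  0.0154 0.3213] turn [-0.0021 -0.018  -0.0032] shift(before turn) [0.0192 0.0098 0.1499] shift(after turn) [0.0219 0.0096 0.1495]
```

View pics/tip.png

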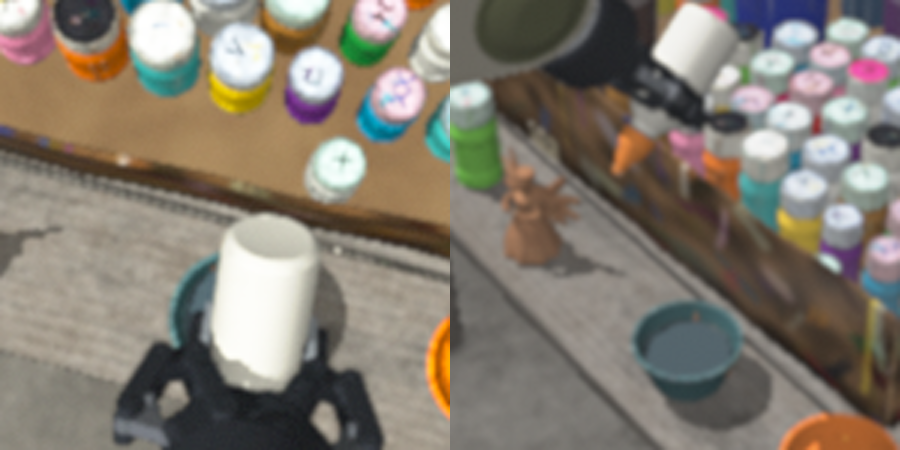

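Nozzle down, bottle firmly held; tip at scene (297,217), base centre at top (339,248). Moving most of the way to the bowl, then checking.

```bash
python3 - <<'E'
from h import *
S=cam("scene");T=cam("top");s=observe();A=s["tool_rot"];P=s["position"]
for d in(.07,.06,.08): print("tip pred",proj(S,P-A[:,2]*.0225+A[:,0]*d),"base pred",proj(T,P-A[:,2]*.0225+A[:,0]*(d-.14)))
E
python3 -m jog '[[0,-0.018,0,0.004,0.002,0.025,20],[0,0,0,0.004,0.002,0.025,20],[0,0,0,0.004,0.002,0.025,20],[0,0,0,0.004,0.002,0.025,20],[0,0,0,0.004,0.002,0.025,20],[0,0,0,0,0,0,20]]'
python3 - <<'E'
from h import *
B=np.array([.4445,.0233,.165])
R=pose(172,-40); c=B-R[:,0]*.07; g=c+R[:,2]*.0225; need(R,g)
S=cam("scene")
s=observe();A=s["tool_rot"];P=s["position"]; tp=P-A[:,2]*.0225+A[:,0]*.07; print(tp,proj(S,tp))
b=cv2.resize(S[0][200:320,250:410],None,fx=5,fy=5,interpolation=2)
cv2.imwrite("pics/near.png",b[:,:,::-1])
E
```

```text
tip pred [295.62878763 217.91896843] base pred [340.66815761 248.91228026]
tip pred [297.99223057 214.30295606] base pred [341.51050094 243.55886125]
tip pred [293.26587532 221.53416894] base pred [339.83784495 254.18923975]
time_s: 10.75
position: [0.4976, 0.0167, 0.2113]
tool_rot: [[-0.759, 0.142, 0.636], [0.109, 0.99, -0.09], [-0.642, 0.001, -0.767]]
ft_force: [0.3, 0.3, -1.7]
grip_width: 0.0483
gripper_force: 62.7
pos [0.4976 0.0167 0.2113] turn [-0.001  -0.0012 -0.0027] shift(before turn) [ 0.0007 -0.0008  0.0236] shift(after turn) [ 0.0008 -0.0009  0.0236]
[0.4302 0.0264 0.1846] [314.096  238.4863]
```

View pics/near.png

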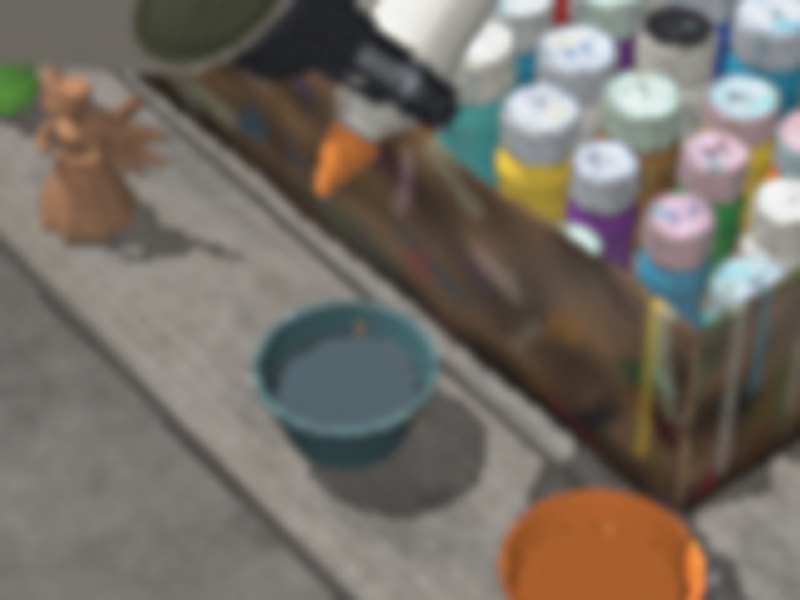

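The tip at (314,238.5) matches the prediction and the bowl is undisturbed. I finish the approach and settle.

```bash
python3 -m jog '[[0,0,0,0.001,-0.001,0.012,20],[0,0,0,0,0,0.0115,20],[0,0,0,0,0,0,20],[0,0,0,0,0,0,20],[0,0,0,0,0,0,20],[0,0,0,0,0,0,20]]'
python3 - <<'E'
from h import *
S=cam("scene");T=cam("top");s=observe();A=s["tool_rot"];P=s["position"]; tp=P-A[:,2]*.0225+A[:,0]*.07; print(tp,proj(S,tp),"bowl",proj(S,[.4445,.0233,.05]),s["qvel"])
cv2.imwrite("pics/end.png",cv2.resize(S[0][200:320,250:410],None,fx=5,fy=5,interpolation=2)[:,:,::-1])
E
```

```text
time_s: 11.55
position: [0.5114, 0.0136, 0.1944]
tool_rot: [[-0.756, 0.142, 0.639], [0.109, 0.99, -0.091], [-0.645, 0.001, -0.764]]
ft_force: [-0.7, -0.5, -0.4]
grip_width: 0.0484
gripper_force: 62.7
[0.44414654 0.02328841 0.16639973] [318.51094145 241.35938995] bowl [319.34467296 272.53568765] [-0.0299027   0.18991418 -0.0394919  -0.0530935   0.05925253 -0.05451964]
```

View pics/end.png

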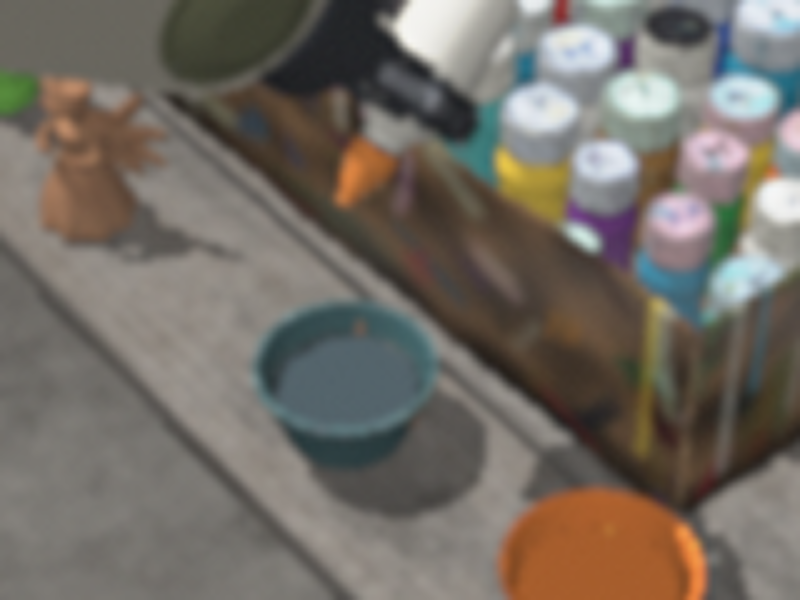

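The tip at scene (319,241) is straight above the bowl centre at (319,272.5), as calculated, and everything is steady.

```bash
python3 -c "
from rig import job; print(job.close_job())"
```

```text
the job is handed in; nothing more can be done
None
```

The job is handed in: the bottle was drawn straight out of its rest and is held about 40° nozzle-down, with the tip about 11–12 cm above the bowl's rim and over its middle; I saw no disturbance of the bowl or the angel, but did not re-check the tape roll and jar at the end, and no verdict came back.

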